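# Open the push-and-turn safety cap of the descaler bottle

## Robot

A 6-joint arm with a two-finger parallel gripper is mounted at the origin on the work surface. World frame = base frame: x ahead of the robot, y to its left, z up, the work surface at z = 0. Lengths are in m, angles in degrees, forces in N, time in s.
With the tool pointing down it reaches from about 0.35 to 0.875 m from the base axis. Payload 4.2 kg.
Tool frame: the origin (TCP) lies midway between the tips of the shut fingers; the grasp point (between the pads) lies 19 mm behind it; x points along the fingers, y is the direction in which the jaws open and shut, and the axes are right-handed (so a half turn about x gives the same grasp; the last joint's range is limited). The gripper opens to 87 mm and grips with 3 to 60 N. Pads are 19 mm wide; open, the fingers measure 117 mm over their backs; the gripper's body (75 mm by 190 mm) begins 51 mm behind the grasp point.
Start: joints at [-61.444, 22.042, 0.453, 0, -68.411, -14.817], TCP at [0.148, -0.607, 0.223] pointing down, gripper open.
Joint ranges: [-179.83, 179.83], [-69.29, 118.12], [-61.27, 80.66], [-181.25, 117.63], [-171.15, -9.14], [-177.46, 177.46]. Speed limits (degrees/s): [159.86, 159.86, 180, 180, 180, 180].

## Interface

Orientations are given as a 3x3 rotation matrix whose columns are the frame's x, y, z axes.
In Python, from station import r gives the robot as it stands.
- The arm moves only by the tool play_rows, never from a script. Its argument "plan" is a list that holds one entry, the list of rows, each a list of 6 numbers: the shift along the tool's x, y, z in cm, then the turn, a rotation vector about the tool's x, y, z in units of 10 degrees (1.0 is 10 degrees). A call has 1 to 5 rows; each row is the pose to reach, as a shift and turn from the pose commanded when the call began, along the tool's axes at that moment; what a row does not reach only later rows make up. A row lasts 1/8 s, in which the tool goes at most 62.5 mm and 10.7 degrees, less where a joint would pass 70% of its speed; a pose out of reach is approached as far as the arm can. A call with a gripper value outside its range is refused whole. "hand" is the opening, from 0 (shut) to 1 (fully open), set as the call begins (left out, the last holds). The fingers move at their own pace and stop on an object; the grip force is fixed at half the most. Time passes only in rows, so rows that repeat a pose let the fingers close. It gives the time, the measured TCP pose, the force and the opening at its end, in the units of the state.
- r.sense(): the state, without advancing time (a new reading comes with each control period).
- r.capture(name): name is "side" or "top" or "wrist"; returns (picture, depth): 400x640x3 uint8, blue, green, red; 400x640 float32, m along the optical axis (not along the pixel's ray), 0 where there is no reading.
- r.get_calibration(name): a dict with "vfov" (degrees; the focal length in pixels is half the picture's height over the tangent of half this angle, whatever the lens; pixels are square), "cx", "cy" (the principal point, pixels), "distortion" ([k1, k2, p1, p2, k3] as OpenCV has them; the pictures are not rectified), "rvec" (rotation vector, rad) and "tvec" (3), from world to camera coordinates, as OpenCV has them. Camera axes: x right, y down, z forward; pixel columns grow to the right and rows downward; lengths in m; the calibration is good to about 2 mm. A picture is of the moment at which its call begins: read the wrist's pose just before it. get_calibration takes no time and is no camera call; for the wrist camera it gives the pose at the moment of the call.
- r.finish_job(): hands the job in, once; it reports no verdict.
The state is a dict: "time_s": time; "joints": joint angles; "joint_velocities": joint speeds; "effort": joint torques, N m; "tcp_pos": TCP position; "ee_rot": TCP orientation; "wrist_force": force on the tool from outside, world axes, zero at the start; "moment": the same for the moment, N m; "gripper_width": opening from 0.0 (shut) to 1.0 (fully open).
Only numpy, scipy, OpenCV 4.12 (cv2) and the standard library are available. Lean on these libraries where they do the work, as an engineer would, in place of code of your own. Each camera call takes 0.05 s, during which the arm holds its last target.

## Task

Open the square bottle of oven descaler standing in the steel caddy: press its safety cap straight down against the spring, keep it pressed while twisting it counter-clockwise (seen from above) until it is free, and lift the cap off. Finish while still holding the cap in the gripper, upright and about a hand's breadth straight above the open mouth, touching nothing else. Leave the bottle standing in its caddy and do not knock over or push about the other things on the counter.

Things in the scene. Friction and masses are not known exactly. Their poses are not given: they have to be found in the camera images.
- cap_centre (a point): Centre (half-way up, on the axis) of the square bottle's safety cap: black ribbed plastic, round, 51 mm across, 28 mm high, 40 g, flat top; z is its axis, up. Its skirt ends 7 mm above the bottle's 52 mm shoulder collar. Grip it across its sides from above, fingertips about 5 mm above the skirt's lower edge, to clear the shoulder when it is pressed; any yaw, firmly (about 35 N).
- bottle_mouth (a point): Centre of the mouth (top of the neck) of the square bottle, 161 mm above its underside, on its axis; level with cap_centre, within 1 mm, while the cap is locked. If the cap is let up before it is free it locks again or stays caught under the neck's ledges.
- bottle: White plastic bottle, 80 x 80 mm square and 118 mm high, then a round shoulder tapering from 76 mm to a 52 mm collar at 140 mm, then a 32 mm neck; 0.6 to 1.1 kg; origin at the centre of its underside, z up, x and y across its flats. It is loose, but its foot stands in a fitted well that keeps it from turning more than about 3 degrees.
- caddy: Steel caddy fixed to the counter, 99 x 193 mm, 60 mm high, floor 6 mm thick, z up. Its origin is on the counter under the centre of the square well (83 x 83 mm inside) that holds the bottle; a second bay lies 93 mm along its +y and holds the jar.
- jar: Bystander: round jar with a black lid, 66 mm across, 105 mm high, in the caddy's second bay; origin at the centre of its underside. Not to be opened.
- crock: Bystander: white ceramic crock, 104 mm across, 130 mm high; origin at the centre of its underside.
- mug: Bystander: blue mug, 80 mm across with a handle, 90 mm high; origin at the centre of its underside.
- mill: Bystander: turned wooden pepper mill, 54 mm across, 145 mm high; origin at the centre of its underside.
- bowl: Bystander: white bowl, 140 mm across, 60 mm high; origin at the centre of its underside.
- tin: Bystander: round tin, 72 mm across, 100 mm high; origin at the centre of its underside.
- spoon: Bystander: wooden spoon lying on the counter, under 30 mm high.
- cap: The same cap; origin at the centre of its skirt's lower edge, 14 mm below cap_centre, z up. Sprung and locked: unpressed it turns only a few degrees and cannot be lifted. Pressing it down 5 to 7 mm (7 is the stop) takes 8 to 12 N; kept down, it turns counter-clockwise seen from above and is free after 1.1 rad; stop between 1.2 and 1.9 rad, then lift straight off.
There are look-alikes about, which are no part of the job. Leave any green look-alike of the caddy alone.

How it is judged:
By the outcome, as a careful person would: the job done as asked, in the order asked, and still so for the second after the job is handed in, while the arm keeps its last pose, push and grip.
It also fails if it takes over 38 s, if anything falls off the work surface, if the arm or the gripper's body presses on something with over 40 N, if the wrist force passes 120 N, or if a joint passes its speed limit or range.

## Working session

There is one attempt and no reset: what is moved stays moved. The work goes in short steps, Python scripts to look and compute and a tool call to move; the robot and the scene stay as the last step left them, time stands still between calls to the robot, and variables do not carry over. Pictures are saved under pics/ and viewed, and the job is handed in when it is done.

Besides the shell and the picture viewer there is one more tool, called by a JSON object that holds its "name" and its "arguments". play_rows: Moves the arm, as the interface text tells. Its arguments: {"type":"object","properties":{"plan":{"type":"array","items":{"type":"array","items":{"type":"array","items":{"type":"number"}}}},"hand":{"type":"number"}},"required":["plan"]}

```bash
mkdir -p pics; ls; cat > h.py <<'E'
import numpy as np, cv2
from station import r
def cal(n):
    c=r.get_calibration(n); f=200/np.tan(np.radians(c["vfov"])/2)
    K=np.array([[f,0,c["cx"]],[0,f,c["cy"]],[0,0,1]]); D=np.array(c["distortion"],float)
    R=cv2.Rodrigues(np.array(c["rvec"],float))[0]; t=np.array(c["tvec"],float)
    return K,D,R,t
def ray(C,uv):
    K,D,R,t=C
    p=cv2.undistortPoints(np.array(uv,float).reshape(-1,1,2),K,D).reshape(-1,2)
    d=np.c_[p,np.ones(len(p))]@R
    return -R.T@t,d
def onplane(C,uv,z):
    o,d=ray(C,uv); s=(z-o[2])/d[:,2]; return o+s[:,None]*d
def pts(C,uv,dep):
    o,d=ray(C,uv); return o+np.array(dep).reshape(-1,1)*d
def proj(C,X):
    K,D,R,t=C
    return cv2.projectPoints(np.array(X,float).reshape(-1,1,3),cv2.Rodrigues(R)[0],t,K,D)[0].reshape(-1,2)
E
python3 - <<'E'
from h import *
s=r.sense(); print(s)
for n in ["side","top","wrist"]:
    C=cal(n); im,d=r.capture(n); cv2.imwrite(f"pics/{n}0.png",im); np.savez(f"{n}0.npz",im=im,d=d,K=C[0],D=C[1],R=C[2],t=C[3]); print(n,-C[2].T@C[3],C[2][2],C[1],(d>0).mean())
E
```

```text
pics
{'time_s': 0.0, 'joints': array([-6.14438712e+01,  2.20885881e+01,  3.80946299e-01, -2.86974212e-02,
       -6.84116815e+01, -1.48165208e+01]), 'joint_velocities': array([-0.04458649,  0.04400478,  0.02830648,  0.0547766 , -0.04800771,
        0.04666806]), 'effort': array([ 6.54247106e-04, -3.90666461e+01,  1.87403905e+01,  4.21968207e+00,
        1.10395811e-02, -1.99099572e-04]), 'tcp_pos': array([ 0.1483189 , -0.60652981,  0.22149123]), 'ee_rot': array([[-5.86420906e-04, -2.37329598e-01,  9.71429008e-01],
       [ 2.05182436e-03,  9.71426845e-01,  2.37330308e-01],
       [-9.99997723e-01,  2.13237715e-03, -8.27063598e-05]]), 'wrist_force': array([0.5486418 , 0.00352118, 0.45036098]), 'moment': array([0.04042383, 0.03113265, 0.06616993]), 'gripper_width': 0.9995439132662922}
side [0.45399462 0.69469504 0.82104113] [ 0.09388942 -0.71306565 -0.6947821 ] [-0.00800005  0.          0.          0.          0.        ] 0.99610546875
top [ 0.47791047 -0.02477812  1.17072002] [ 0.05878291 -0.02394495 -0.99798357] [-0.07625079  0.          0.          0.          0.        ] 0.9958359375
wrist [ 0.07924473 -0.62372635  0.38406188] [ 0.24953178  0.06313506 -0.96630629] [-0.03809876  0.          0.          0.          0.        ] 0.996015625
```

View pics/side0.png

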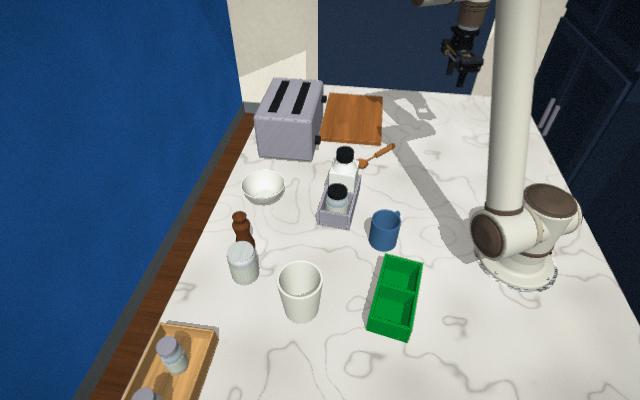

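View pics/top0.png

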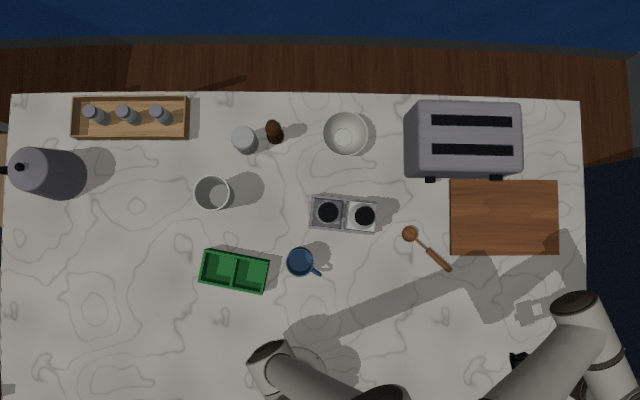

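View pics/wrist0.png

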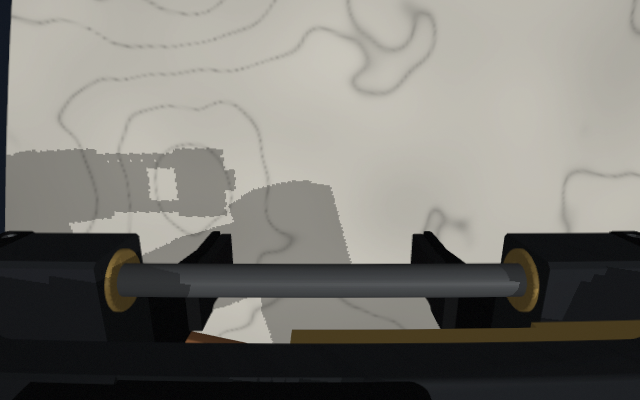

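The side view shows the bottle's cap at about (345,155) and the jar's lid at (337,191). In the top view the bottle's cap is the right disc at (365,215) and the jar's lid the left one at (328,211). The green look-alike is at (235,270).

```bash
python3 - <<'E'
from h import *
def L(n):
    z=np.load(n+"0.npz"); return z["im"],z["d"],(z["K"],z["D"],z["R"],z["t"])
big=[]
for n,(x0,y0,x1,y1) in {"top":(305,185,385,240),"side":(300,130,400,240)}.items():
    im,d,C=L(n)
    big.append(cv2.resize(im[y0:y1,x0:x1],None,fx=5,fy=5,interpolation=cv2.INTER_NEAREST))
    vv,uu=np.mgrid[y0:y1,x0:x1]; uv=np.c_[uu.ravel(),vv.ravel()]
    P=pts(C,uv,d[y0:y1,x0:x1].ravel())
    col=im[y0:y1,x0:x1].reshape(-1,3).max(1)
    for nm,lo,hi in (("bottletop",.15,.2),("jartop",.10,.128)):
        m=(P[:,2]>lo)&(P[:,2]<hi)&(col<70)
        q=P[m]; 
        if m.sum()<10: print(n,nm,m.sum());continue
        zt=np.percentile(q[:,2],90); t=m&(np.abs(P[:,2]-np.median(q[q[:,2]>zt-.004,2]))<.004)
        print(n,nm,m.sum(),t.sum(),"ztop",np.median(P[t,2]),"xy",(P[t].min(0)+P[t].max(0))/2,P[t].mean(0),np.ptp(P[t],axis=0))
    # caddy: pts at z .05-.065 
    m=(P[:,2]>.05)&(P[:,2]<.068)
    if n=="top":
        q=P[m][:,:2].astype(np.float32); print("caddy rim",len(q),cv2.minAreaRect(q))
cv2.imwrite("pics/top_c.png",big[0]);cv2.imwrite("pics/side_c.png",big[1])
# heights of everything: top view blobs
im,d,C=L("top")
vv,uu=np.mgrid[0:400,0:640]; P=pts(C,np.c_[uu.ravel(),vv.ravel()],d.ravel()).reshape(400,640,3)
m=((P[...,2]>.02)&(d>0)).astype(np.uint8)
k,lab,st,ce=cv2.connectedComponentsWithStats(m)
for i in range(1,k):
    if st[i,4]>60:
        q=P[lab==i]; print(st[i],q.min(0).round(3),q.max(0).round(3))
E
```

```text
top bottletop 296 271 ztop 0.18121965180690547 xy [ 0.49834588 -0.18566663  0.18134053] [ 0.49880364 -0.18507371  0.18122549] [0.05013681 0.04813085 0.00728976]
top jartop 332 306 ztop 0.1113035998175429 xy [ 0.51012384 -0.09239504  0.11188691] [ 0.50963375 -0.09272411  0.11140171] [0.05352463 0.05639016 0.00781943]
caddy rim 516 ((0.5037199854850769, -0.13851714134216309), (0.19018346071243286, 0.09911493957042694), 83.76326751708984)
side bottletop 236 137 ztop 0.18075217928011655 xy [ 0.4983633  -0.17831984  0.18030276] [ 0.49845466 -0.17754715  0.18064092] [0.0471255  0.04490217 0.00652647]
side jartop 237 208 ztop 0.11065651277127325 xy [ 0.50956534 -0.0849336   0.11046249] [ 0.50945727 -0.08489939  0.11058969] [0.05346109 0.05325161 0.00714061]
[  70   95  119   45 1380] [0.732 0.337 0.02 ] [0.866 0.7   0.056]
[ 403   99  121   87 9039] [ 0.601 -0.656  0.02 ] [ 0.82  -0.329  0.188]
[ 82 104  28  21 368] [0.775 0.584 0.022] [0.82  0.629 0.111]
[115 104  26  22 352] [0.776 0.485 0.021] [0.82  0.528 0.111]
[149 104  24  21 331] [0.777 0.385 0.021] [0.818 0.428 0.11 ]
[322 111  46  45 944] [ 0.68  -0.212  0.02 ] [ 0.816 -0.076  0.065]
[265 119  19  24 342] [0.724 0.042 0.021] [0.767 0.091 0.147]
[231 126  28  28 587] [0.688 0.118 0.021] [0.755 0.188 0.106]
[   0  147   86   54 3340] [0.54  0.656 0.02 ] [0.696 0.855 0.214]
[193 174  41  37 820] [0.51  0.182 0.02 ] [0.611 0.283 0.135]
[ 309  194   68   41 1415] [ 0.446 -0.238  0.021] [ 0.563 -0.04   0.187]
[316 201  23  23 415] [ 0.478 -0.123  0.029] [ 0.541 -0.06   0.118]
[286 247  36  30 296] [ 0.323 -0.076  0.022] [0.406 0.025 0.096]
[197 248  73  48 992] [0.267 0.078 0.02 ] [0.399 0.285 0.067]
[ 478  290  162  110 9935] [ 0.117 -0.624  0.226] [ 0.359 -0.294  0.643]
[ 246  339  166   61 4617] [ 0.023 -0.163  0.02 ] [0.265 0.125 0.706]
```

View pics/top_c.png

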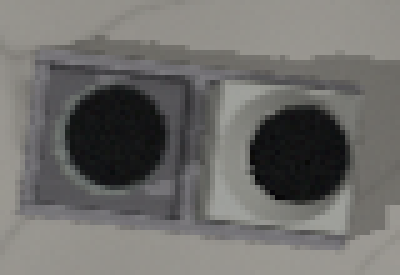

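View pics/side_c.png

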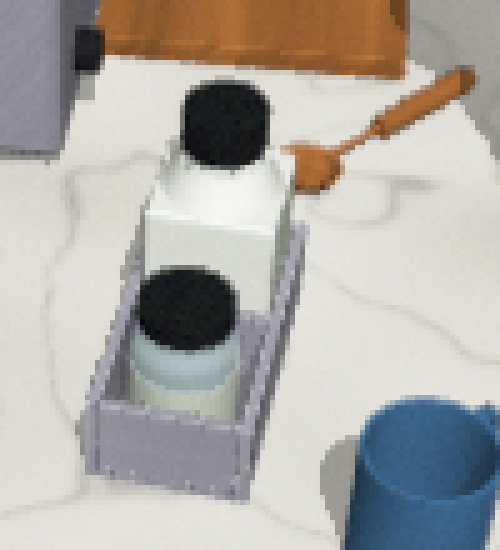

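```bash
python3 - <<'E'
from h import *
def L(n):
    z=np.load(n+"0.npz"); return z["im"],z["d"],(z["K"],z["D"],z["R"],z["t"])
for n,seed in {"top":[(365,215),(328,211)],"side":[(345,153),(337,191)]}.items():
    im,d,C=L(n); m=(im.max(2)<75).astype(np.uint8)
    k,lab,st,ce=cv2.connectedComponentsWithStats(m)
    for s,zt in zip(seed,(.181,.111)):
        l=lab[s[1],s[0]]; c=cv2.findContours((lab==l).astype(np.uint8),0,1)[0][0]; e=cv2.fitEllipse(c)
        print(n,st[l],ce[l],e)
        # top disk predicted outline for candidate centre via projection: use bottle caps's far edge
        b=c.reshape(-1,2).astype(float); P=onplane(C,b,zt)
        o=-C[2].T@C[3]; 
        v=P.mean(0)[:2]-o[:2]; v/=np.linalg.norm(v); w=np.array([-v[1],v[0]])
        print("  far extent",(P[:,:2]@v).max(), "lateral",(P[:,:2]@w).min(),(P[:,:2]@w).max())
        rr=.0255 if zt>.15 else (np.ptp(P[:,:2]@w))/2
        ctr=((P[:,:2]@v).max()-rr)*v+((P[:,:2]@w).min()+(P[:,:2]@w).max())/2*w
        print("  centre",ctr)
C=cal("wrist"); s=r.sense(); print("tcp proj",proj(C,s["tcp_pos"]))
E
```

```text
top [355 206  20  20 319] [364.4984326  215.42946708] ((364.50054931640625, 215.4271240234375), (19.072542190551758, 19.4681396484375), 65.44263458251953)
  far extent 0.2720808563931216 lateral 0.44539305844332455 0.4962256802418392
  centre [ 0.49845211 -0.18441551]
top [318 202  21  21 350] [328.03428571 211.77142857] ((328.03448486328125, 211.78208923339844), (20.103273391723633, 20.37010383605957), 58.48167037963867)
  far extent 0.3302136468489572 lateral 0.39233832452785244 0.45016085506224446
  centre [ 0.50939823 -0.09352961]
side [336 147  18  16 241] [344.60580913 154.43153527] ((344.611572265625, 154.42816162109375), (16.294939041137695, 17.14101219177246), 90.2972183227539)
  far extent 0.22484697002007945 lateral 0.46488921063985505 0.5129202649967769
  centre [ 0.49840652 -0.17423546]
side [327 184  20  16 263] [336.72623574 191.39923954] ((336.7180480957031, 191.40670776367188), (15.527887344360352, 19.516523361206055), 94.76490020751953)
  far extent 0.14726900257343895 lateral 0.4756741918950626 0.5300574878061934
  centre [ 0.51013596 -0.08398765]
tcp proj [[321.04786791 253.99813741]]
```

{"name": "play_rows", "arguments": {"plan": [[[-1,3,4,0,0,0],[-2,6.5,8.5,0,0,0],[-3,10,13,0,0,0],[-4,13.5,17.5,0,0,0],[-4,17,22,0,0,0]]], "hand": 1}}

```text
time_s: 0.78
tcp_pos: [0.3229, -0.3884, 0.2634]
ee_rot: [[0.002, -0.237, 0.971], [-0.001, 0.971, 0.237], [-1.0, -0.002, 0.001]]
wrist_force: [-0.2, -0.1, 0.5]
gripper_width: 1.001
```

{"name": "play_rows", "arguments": {"plan": [[[0,3.5,5,0,0,0],[0,7,10,0,0,0],[0,10.5,15,0,0,0],[0,13.5,19,0,0,0],[0,15.5,21.5,0,0,0]]]}}

```text
time_s: 1.4
tcp_pos: [0.4949, -0.1861, 0.2622]
ee_rot: [[-0.001, -0.239, 0.971], [0.0, 0.971, 0.239], [-1.0, 0.0, -0.0]]
wrist_force: [-0.1, -0.4, 0.5]
gripper_width: 1.004
```

{"name": "play_rows", "arguments": {"plan": [[[0,0,0,0,0,0],[0,0,0,0,0,0]]]}}

```text
time_s: 1.65
tcp_pos: [0.4933, -0.1883, 0.2623]
ee_rot: [[-0.001, -0.237, 0.971], [0.0, 0.971, 0.237], [-1.0, 0.0, -0.001]]
wrist_force: [-0.2, -0.6, 0.7]
gripper_width: 0.998
```

```bash
python3 - <<'E'
from h import *
s=r.sense(); C=cal("wrist"); im,d=r.capture("wrist"); print(s["tcp_pos"],s["joints"],s["joint_velocities"])
cv2.imwrite("pics/wrist1.png",im); np.savez("wrist1.npz",im=im,d=d,K=C[0],D=C[1],R=C[2],t=C[3],tcp=s["tcp_pos"])
print(proj(C,[s["tcp_pos"],[.498,-.184,.181],[.498,-.175,.181]]))
im,d=r.capture("side"); cv2.imwrite("pics/side1.png",im)
E
```

```text
[ 0.49332378 -0.18826162  0.26226904] [-3.27277221e+00  1.10166099e+01 -9.28582632e+00 -1.80847253e-03
 -6.97490439e+01 -7.29876530e+01] [-0.96541867 -0.38309382 -0.10523375  0.0633964  -0.05914902 -0.03134625]
[[321.1023872  254.02531453]
 [325.42266716 214.85830485]
 [337.72048488 217.74242202]]
```

View pics/wrist1.png

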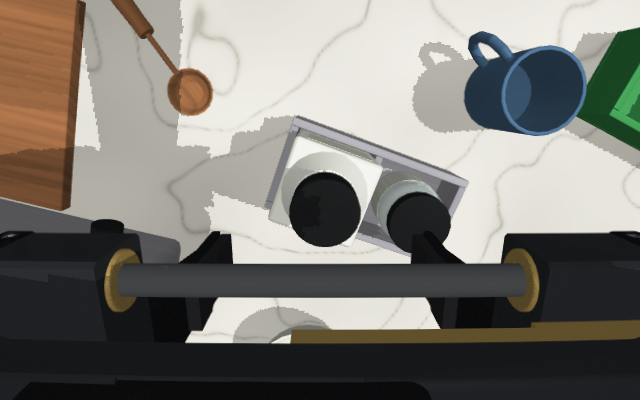

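View pics/side1.png

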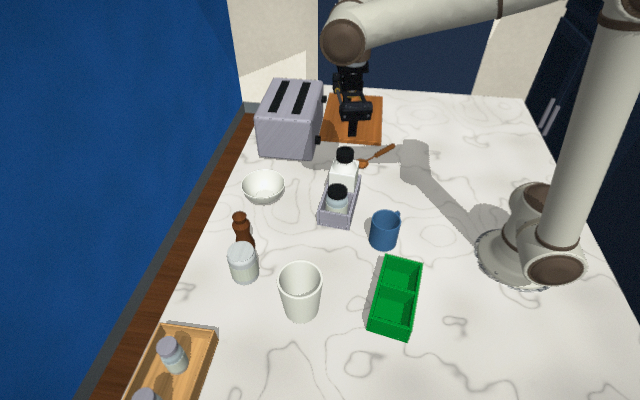

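```bash
python3 - <<'E'
from h import *
z=np.load("wrist1.npz"); im,d,C=z["im"],z["d"],(z["K"],z["D"],z["R"],z["t"])
x0,y0,x1,y1=265,130,470,255
cv2.imwrite("pics/w1c.png",cv2.resize(im[y0:y1,x0:x1],None,fx=3.8,fy=3.8))
m=(im.max(2)<75).astype(np.uint8); m[:, :285]=0; m[:,365:]=0; m[255:]=0; m[:165]=0
k,lab,st,ce=cv2.connectedComponentsWithStats(m); l=lab[210,325]; print(st[l],ce[l])
c=cv2.findContours((lab==l).astype(np.uint8),0,1)[0][0].reshape(-1,2).astype(float)
ys,xs=np.nonzero(lab==l)
P=pts(C,np.c_[xs,ys],d[ys,xs]); t=np.abs(P[:,2]-.181)<.004
print("z pct",np.percentile(P[:,2],[5,25,50,75,95]), "top", P[t].mean(0),(P[t].min(0)+P[t].max(0))/2,np.ptp(P[t],axis=0))
Q=onplane(C,c,.181)
print("outline on plane", cv2.minEnclosingCircle(Q[:,:2].astype(np.float32)))
o=-C[2].T@C[3];print(o)
# predicted silhouettes overlay
v=im.copy()
for ctr,colr in (((.4985,-.1845),(0,0,255)),((.498,-.175),(0,255,0))):
    a=np.linspace(0,2*np.pi,60)
    for zz in (.181,.153):
        p=proj(C,np.c_[ctr[0]+.0255*np.cos(a),ctr[1]+.0255*np.sin(a),0*a+zz]); cv2.polylines(v,[p.round().astype(int)],True,colr,1)
cv2.imwrite("pics/w1o.png",cv2.resize(v[y0:y1,x0:x1],None,fx=3.8,fy=3.8))
E
```

```text
[ 289  172   71   75 4129] [324.2739162  209.59748123]
z pct [0.17273349 0.18068862 0.18122947 0.18170983 0.18243364] top [ 0.49603125 -0.18524005  0.18123669] [ 0.49688087 -0.18509648  0.18062215] [0.05044353 0.05007595 0.00707391]
outline on plane ((0.49469494819641113, -0.1852193921804428), 0.02745099551975727)
[ 0.42428862 -0.20512772  0.42482297]
```

View pics/w1o.png

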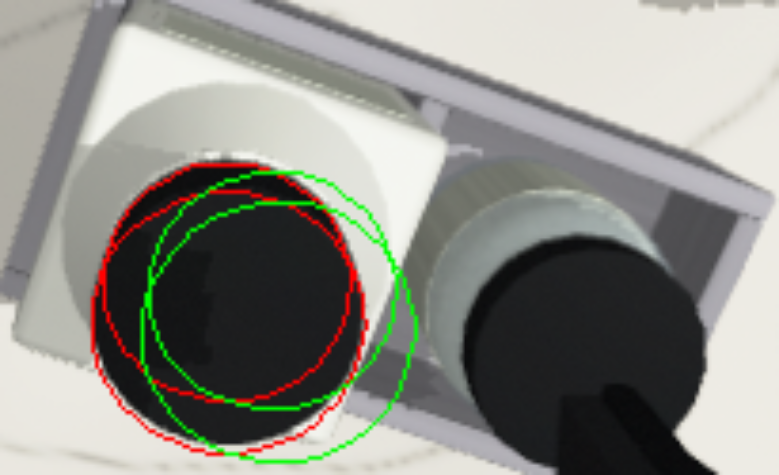

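{"name": "play_rows", "arguments": {"plan": [[[1.5,0.1,0.2,0,0,0],[3.5,0.2,0.4,0,0,0],[5,0.2,0.4,0,0,0],[5,0.2,0.4,0,0,0],[5,0.2,0.4,0,0,0]]]}}

```text
time_s: 2.38
tcp_pos: [0.4975, -0.1855, 0.213]
ee_rot: [[0.001, -0.237, 0.971], [-0.0, 0.971, 0.237], [-1.0, -0.001, 0.001]]
wrist_force: [-0.1, 0.2, -0.0]
gripper_width: 0.997
```

```bash
python3 - <<'E'
from h import *
s=r.sense(); C=cal("wrist"); im,d=r.capture("wrist"); print(s["tcp_pos"],s["wrist_force"])
cv2.imwrite("pics/wrist2.png",im)
m=(im.max(2)<75).astype(np.uint8)
v=im.copy()
a=np.linspace(0,2*np.pi,60)
for ctr,col in (((.497,-.185),(0,0,255)),(s["tcp_pos"][:2],(0,255,0))):
  for zz in (.181,.153):
    p=proj(C,np.c_[ctr[0]+.0255*np.cos(a),ctr[1]+.0255*np.sin(a),0*a+zz]); cv2.polylines(v,[p.round().astype(int)],True,col,1)
cv2.imwrite("pics/w2o.png",v)
E
```

```text
[ 0.49750811 -0.18548542  0.21298162] [-0.10130517  0.21362312 -0.01176561]
```

View pics/w2o.png

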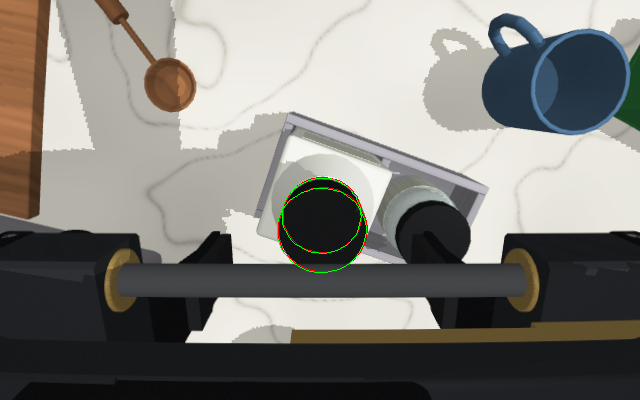

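The wrist view shows the cap centred between the fingers at about (322,222), and the outline computed from the TCP lies on it. I'm descending to grip height.

{"name": "play_rows", "arguments": {"plan": [[[1.5,0,0,0,0,0],[3,0,0,0,0,0],[4.5,0,0,0,0,0],[5.5,0,0,0,0,0],[5.5,0,0,0,0,0]]]}}

```text
time_s: 3.05
tcp_pos: [0.4967, -0.1851, 0.1564]
ee_rot: [[-0.002, -0.237, 0.971], [0.0, 0.971, 0.237], [-1.0, 0.001, -0.002]]
wrist_force: [0.2, -0.2, 0.3]
gripper_width: 0.999
```

{"name": "play_rows", "arguments": {"plan": [[[0,0,0,0,0,0],[0,0,0,0,0,0]]]}}

```text
time_s: 3.3
tcp_pos: [0.4977, -0.1852, 0.1582]
ee_rot: [[0.001, -0.238, 0.971], [-0.0, 0.971, 0.238], [-1.0, -0.001, 0.001]]
wrist_force: [0.2, -0.3, -0.8]
gripper_width: 0.999
```

```bash
python3 - <<'E'
from h import *
s=r.sense(); C=cal("wrist"); im,d=r.capture("wrist"); print(s["tcp_pos"],s["wrist_force"])
cv2.imwrite("pics/wrist3.png",im)
E
```

```text
[ 0.49766094 -0.1852362   0.15815122] [ 0.23043447 -0.259716   -0.83907955]
```

View pics/wrist3.png

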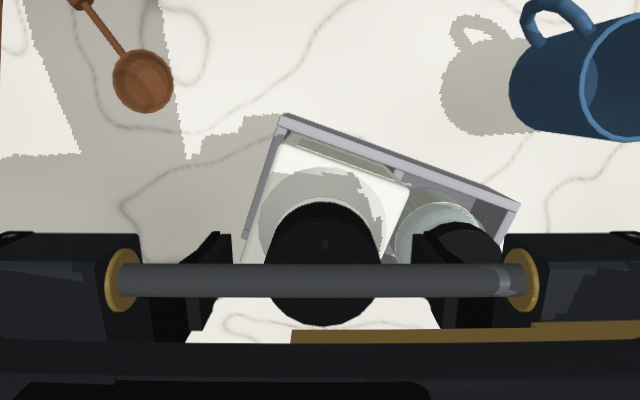

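The cap (centre about (322,262)) sits between the fingers, so I'm closing the gripper.

{"name": "play_rows", "arguments": {"plan": [[[0,0,0,0,0,0],[0,0,0,0,0,0],[0,0,0,0,0,0],[0,0,0,0,0,0],[0,0,0,0,0,0]]], "hand": 0}}

```text
time_s: 3.98
tcp_pos: [0.4972, -0.185, 0.1575]
ee_rot: [[-0.0, -0.237, 0.971], [0.0, 0.971, 0.237], [-1.0, 0.0, 0.0]]
wrist_force: [0.2, 0.6, -0.0]
gripper_width: 0.58
```

{"name": "play_rows", "arguments": {"plan": [[[0,0,0,0,0,0],[0,0,0,0,0,0],[0,0,0,0,0,0],[0,0,0,0,0,0]]]}}

```text
time_s: 4.47
tcp_pos: [0.4972, -0.1851, 0.1576]
ee_rot: [[-0.0, -0.238, 0.971], [0.0, 0.971, 0.238], [-1.0, 0.0, -0.0]]
wrist_force: [-0.0, 0.8, 1.0]
gripper_width: 0.583
```

```bash
python3 - <<'E'
from h import *
s=r.sense(); C=cal("wrist"); im,d=r.capture("wrist"); print(s["tcp_pos"],s["wrist_force"],s["moment"],s["gripper_width"]*87)
cv2.imwrite("pics/wrist4.png",im)
E
```

```text
[ 0.49718884 -0.18507363  0.15755139] [-0.01067995  0.79798122  0.98231952] [ 0.44771136  0.13791786 -0.00727591] 50.73841586600297
```

View pics/wrist4.png

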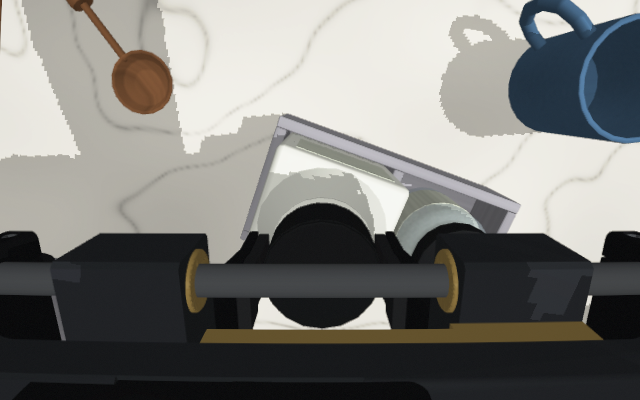

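The fingers hold the cap at 50.7 mm, across its diameter. Now I press it.

{"name": "play_rows", "arguments": {"plan": [[[0.2,0,0,0,0,0],[0.4,0,0,0,0,0],[0.6,0,0,0,0,0],[0.6,0,0,0,0,0],[0.6,0,0,0,0,0]]]}}

```text
time_s: 5.15
tcp_pos: [0.4975, -0.1853, 0.1529]
ee_rot: [[0.001, -0.238, 0.971], [-0.001, 0.971, 0.238], [-1.0, -0.001, 0.001]]
wrist_force: [-2.6, 3.3, 8.3]
gripper_width: 0.583
```

{"name": "play_rows", "arguments": {"plan": [[[0.05,0,0,0,0,0],[0.05,0,0,0,0,0],[0.05,0,0,0,0,0]]]}}

```text
time_s: 5.52
tcp_pos: [0.4975, -0.1853, 0.1525]
ee_rot: [[0.001, -0.238, 0.971], [-0.001, 0.971, 0.238], [-1.0, -0.001, 0.001]]
wrist_force: [-3.3, 3.2, 9.3]
gripper_width: 0.586
```

{"name": "play_rows", "arguments": {"plan": [[[0.1,0,0,0,0,0],[0.15,0,0,0,0,0],[0.2,0,0,0,0,0],[0.2,0,0,0,0,0]]]}}

```text
time_s: 6.02
tcp_pos: [0.4976, -0.1853, 0.1508]
ee_rot: [[0.001, -0.238, 0.971], [-0.001, 0.971, 0.238], [-1.0, -0.001, 0.001]]
wrist_force: [-4.5, 4.3, 10.5]
gripper_width: 0.578
```

```bash
python3 - <<'E'
from h import *
s=r.sense(); C=cal("wrist"); im,d=r.capture("wrist"); print(s["tcp_pos"],s["wrist_force"],s["moment"],s["gripper_width"]*87)
cv2.imwrite("pics/wrist5.png",im)
E
```

```text
[ 0.49757112 -0.18529413  0.15081658] [-4.47464251  4.25740213 10.54103664] [ 1.05691899  1.00676449 -0.0090657 ] 50.316943690058864
```

View pics/wrist5.png

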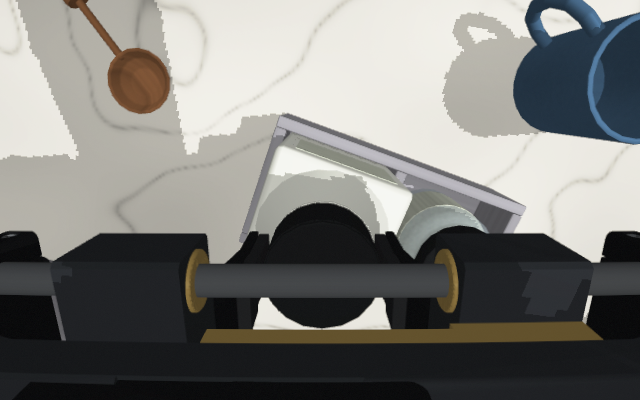

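It is pressed 6.8 mm at 10.5 N, with no slip in the view. Now the counter-clockwise twist (negative about tool x).

{"name": "play_rows", "arguments": {"plan": [[[0,0,0,-0.4,0,0],[0,0,0,-0.9,0,0],[0,0,0,-1.4,0,0],[0,0,0,-1.9,0,0],[0,0,0,-2.4,0,0]]]}}

```text
time_s: 6.7
tcp_pos: [0.499, -0.186, 0.1514]
ee_rot: [[0.005, -0.615, 0.789], [-0.002, 0.789, 0.615], [-1.0, -0.004, 0.002]]
wrist_force: [-1.4, 1.5, 9.4]
gripper_width: 0.581
```

{"name": "play_rows", "arguments": {"plan": [[[0.05,0,0,-0.5,0,0],[0.05,0,0,-1,0,0],[0.05,0,0,-1.5,0,0],[0.05,0,0,-2,0,0],[0.05,0,0,-2.5,0,0]]]}}

```text
time_s: 7.32
tcp_pos: [0.4995, -0.1861, 0.1512]
ee_rot: [[0.006, -0.891, 0.454], [-0.002, 0.454, 0.891], [-1.0, -0.006, 0.001]]
wrist_force: [-0.5, 1.0, 9.9]
gripper_width: 0.58
```

```bash
python3 - <<'E'
from h import *
s=r.sense(); C=cal("wrist"); im,d=r.capture("wrist"); print(s["tcp_pos"],s["wrist_force"],s["moment"],s["gripper_width"]*87)
cv2.imwrite("pics/wrist6.png",im)
E
```

```text
[ 0.49950175 -0.18605156  0.15118588] [-0.50633116  0.96755437  9.85464491] [ 0.341484    0.3135392  -0.12874634] 50.457431887165306
```

View pics/wrist6.png

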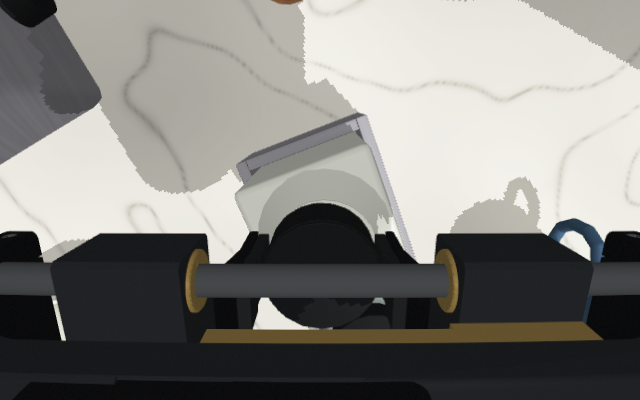

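{"name": "play_rows", "arguments": {"plan": [[[0,0,0,-0.5,0,0],[0,0,0,-1,0,0],[0,0,0,-1.5,0,0],[0,0,0,-2,0,0],[0,0,0,-2.5,0,0]]]}}

```text
time_s: 8.0
tcp_pos: [0.5, -0.1862, 0.1513]
ee_rot: [[0.007, -0.999, 0.035], [-0.003, 0.035, 0.999], [-1.0, -0.007, -0.002]]
wrist_force: [0.1, 0.1, 9.9]
gripper_width: 0.583
```

{"name": "play_rows", "arguments": {"plan": [[[0,0,0,-0.5,0,0],[0,0,0,-1,0,0],[0,0,0,-1.5,0,0],[0,0,0,-1.7,0,0],[0,0,0,-1.7,0,0]]]}}

```text
time_s: 8.62
tcp_pos: [0.5002, -0.1862, 0.1514]
ee_rot: [[0.007, -0.967, -0.256], [-0.003, -0.256, 0.967], [-1.0, -0.006, -0.005]]
wrist_force: [-0.1, 0.3, 9.4]
gripper_width: 0.583
```

```bash
python3 - <<'E'
from h import *
s=r.sense(); C=cal("wrist"); im,d=r.capture("wrist"); print(s["tcp_pos"],s["wrist_force"],s["moment"],s["gripper_width"]*87,s["joints"])
Y=s["ee_rot"][:,1]; print("turned",np.degrees(np.arctan2(Y[1],Y[0]))-103.73)
cv2.imwrite("pics/wrist7.png",im)
E
```

```text
[ 0.50020049 -0.18619149  0.15140095] [-0.07096267  0.29615415  9.44470961] [ 0.23224359  0.00400485 -0.02884631] 50.72971740224305 [ -2.9128316   16.71661333 -18.65289311   0.1689965  -54.19961296
  17.64800902]
turned -268.89563844433826
```

View pics/wrist7.png

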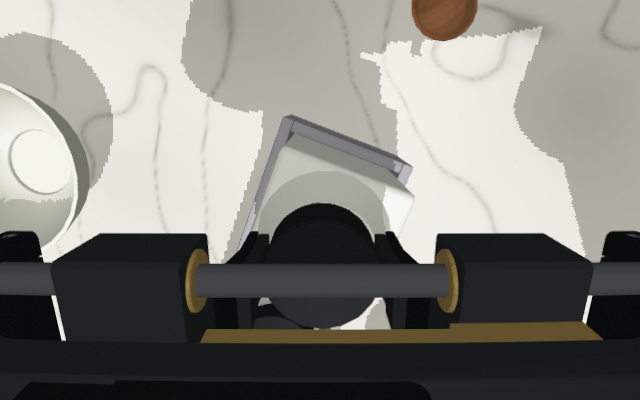

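{"name": "play_rows", "arguments": {"plan": [[[-0.4,0,0,0,0,0],[-0.8,0,0,0,0,0],[-1.2,0,0,0,0,0],[-1.2,0,0,0,0,0]]]}}

```text
time_s: 9.18
tcp_pos: [0.4975, -0.1853, 0.1605]
ee_rot: [[0.001, -0.967, -0.254], [-0.0, -0.254, 0.967], [-1.0, -0.001, -0.0]]
wrist_force: [1.8, -0.8, 1.0]
gripper_width: 0.582
```

```bash
python3 - <<'E'
from h import *
s=r.sense(); C=cal("wrist"); im,d=r.capture("wrist"); print(s["tcp_pos"],s["wrist_force"],s["moment"],s["gripper_width"]*87)
cv2.imwrite("pics/wrist8.png",im)
E
```

```text
[ 0.49745165 -0.18533463  0.1605307 ] [ 1.84828548 -0.78066747  1.03098003] [-0.22050228 -0.41102803  0.00717358] 50.665635666940574
```

View pics/wrist8.png

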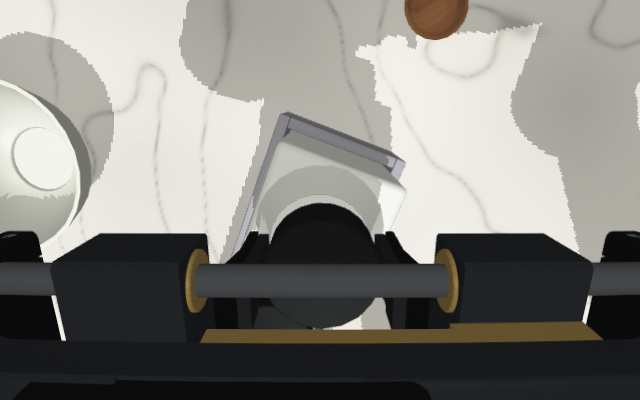

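The force shows no pull-back 3 mm above the locked height, so the cap is free. I'll continue straight up.

{"name": "play_rows", "arguments": {"plan": [[[-0.8,0,0,0,0,0],[-1.6,0,0,0,0,0],[-2.4,0,0,0,0,0],[-3.2,0,0,0,0,0],[-4,0,0,0,0,0]]]}}

```text
time_s: 9.85
tcp_pos: [0.4971, -0.1851, 0.2012]
ee_rot: [[-0.0, -0.967, -0.254], [0.0, -0.254, 0.967], [-1.0, 0.0, 0.0]]
wrist_force: [0.4, -0.2, -0.5]
gripper_width: 0.579
```

{"name": "play_rows", "arguments": {"plan": [[[-1.5,0,0,0,0,0],[-3,0,0,0,0,0],[-4.5,0,0,0,0,0],[-5.5,0,0,0,0,0],[-5.5,0,0,0,0,0]]]}}

```text
time_s: 10.48
tcp_pos: [0.4976, -0.1852, 0.2565]
ee_rot: [[0.002, -0.967, -0.254], [-0.0, -0.254, 0.967], [-1.0, -0.002, -0.001]]
wrist_force: [-0.4, 0.7, -0.5]
gripper_width: 0.58
```

{"name": "play_rows", "arguments": {"plan": [[[0,0,0,0,0,0],[0,0,0,0,0,0]]]}}

```text
time_s: 10.72
tcp_pos: [0.4969, -0.1851, 0.2548]
ee_rot: [[-0.001, -0.967, -0.254], [0.0, -0.254, 0.967], [-1.0, 0.001, 0.001]]
wrist_force: [-0.0, -0.0, -0.4]
gripper_width: 0.58
```

```bash
python3 - <<'E'
from h import *
s=r.sense(); print(s["tcp_pos"],s["ee_rot"][:,0],s["wrist_force"],s["gripper_width"]*87)
C=cal("wrist"); im,d=r.capture("wrist"); im2,d2=r.capture("side"); T=cal("top"); im3,d3=r.capture("top")
cv2.imwrite("pics/wrist9.png",im)
a=cv2.resize(im2[110:230,280:420],None,fx=4,fy=4,interpolation=cv2.INTER_CUBIC); cv2.imwrite("pics/side9.png",a); cv2.imwrite("pics/top9.png",im3)
np.savez("w9.npz",im=im,d=d,K=C[0],D=C[1],R=C[2],t=C[3])
E
```

```text
[ 0.49689752 -0.18511972  0.25484899] [-1.43447728e-03  2.62635813e-04 -9.99998937e-01] [-0.04527182 -0.01546621 -0.41865282] 50.455733031182874
```

View pics/wrist9.png

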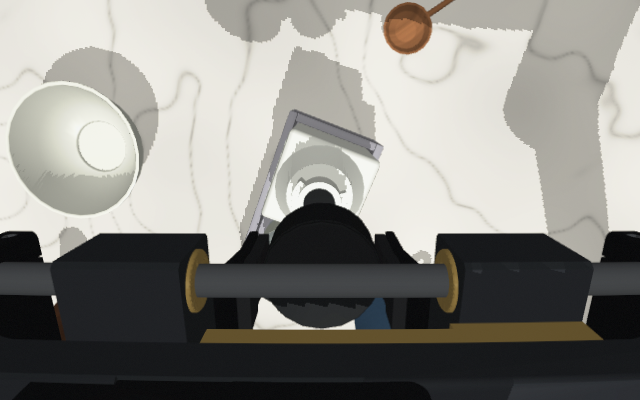

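View pics/side9.png

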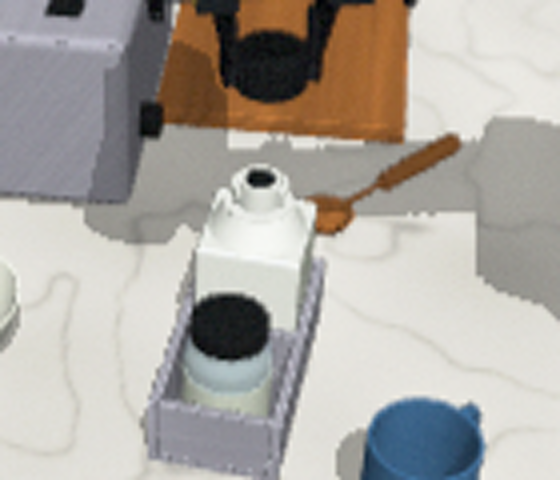

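View pics/top9.png

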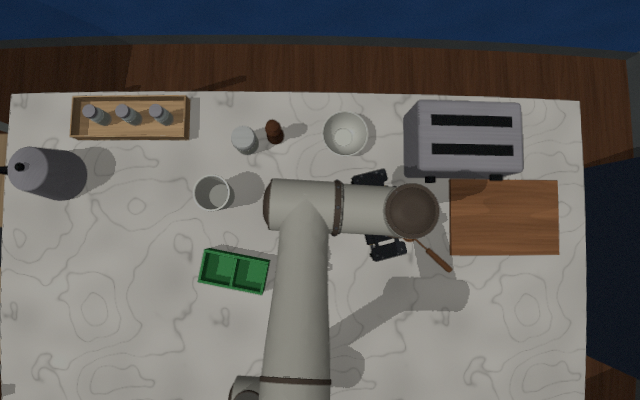

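The wrist view shows the open neck below the held cap, at about (319,195). The side crop shows the mouth open at (261,178) and the cap in the jaws at (270,66). The bottle and jar still stand in the caddy. I'll check that the cap is plumb over the mouth, then hand in.

```bash
python3 - <<'E'
from h import *
z=np.load("side0.npz"); C=(z["K"],z["D"],z["R"],z["t"])
m=onplane(C,[[280+261/4-.4,110+178/4-.4]],.167)[0]; print("mouth (side)",m)
# cap rel. to mouth: held cap centre predicted straight above the mouth -> pixel
p=proj(C,[m+[0,0,.0972]])[0]; print("predicted cap centre px",p,"in crop",(p-[280,110])*4)
s=r.sense(); print(s["tcp_pos"],s["time_s"],s["wrist_force"])
E
```

```text
mouth (side) [ 0.49820387 -0.18266978  0.167     ]
predicted cap centre px [346.6883144 125.69959  ] in crop [266.75325759  62.79836   ]
[ 0.49706331 -0.18517664  0.2551348 ] 10.875 [-0.83160277 -0.4867581  -0.59871144]
```

```bash
python3 -c "
from station import r
print(r.finish_job())"
```

```text
the job is handed in; nothing more can be done
None
```

The square bottle is open. The cap is in the gripper, upright, about 97 mm straight above the mouth, and the job was handed in at 10.9 s of the 38 s allowed.

- **How it was done:** I gripped the cap across its diameter (50.7 mm opening) and pressed it about 6–7 mm at roughly 10 N. Keeping it pressed, I turned it about 91° (1.59 rad) counter-clockwise, then lifted straight up.
- **Last checks:** Wrist force was under about 1 N, so the cap touches nothing else. The gripper opening had not changed and the tool was vertical to within about 0.1°. The side and wrist views showed the mouth open, with the bottle and jar standing in the caddy. What could be seen of the other things had not moved; in the last top view the arm hid the caddy and mug.
- **Plumb over the mouth:** In the side view the cap was within about 1 px (2–3 mm) of directly above the mouth.
- **Disagreement:** My first side-camera estimates of the cap and jar were 7–10 mm off in y from the top and wrist cameras. I relied on the top and wrist cameras. The later side-view measurement of the mouth agreed with them to about 2–3 mm.
- **Not checked directly:** The cap has no visible mark, so its own turn was never measured, only the tool's. That it came free without pulling back on the lift is the evidence that it turned far enough.

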